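# Load the cup holder: tall flask behind, short cup in front

## Task

Load the teal cup holder for the guest: first stand the tall copper flask in its back well (the one by the upright tab, away from the robot), and only when it stands there by itself set the short blue cup in the front well, so the gripper never has to pass over a loaded flask. Keep both upright, set them down rather than dropping them, and do not bump the flask while the cup goes in. Leave the steel dallah where it stands.

Things in the scene. Friction and masses are not known exactly. Their poses are not given: they have to be found in the camera images.
- holder: teal plastic cup holder fixed to the ledge: two open round wells, 81 mm inside diameter, 4 mm walls, rim 30 mm and inner floor 5 mm above the ledge. Origin on the ledge midway between the wells; well centres at y = 0: back x = +55 mm, front x = -55 mm. Upright tab (64 mm wide, 6 mm thick, 55 mm high) behind the back well at x = +103 mm. The back well is always the one farther from the robot.
- flask: tall copper-coloured flask with a black cap, loose, about 0.3 kg, upright. Straight round body 54 mm in diameter up to 130 mm, then the cap, 42 mm in diameter, up to 155 mm in all. Origin at the centre of its underside, z up its axis. Grip the upper part of the copper body.
- blue_cup: short blue ceramic cup without a handle, loose, about 0.18 kg, upright, mouth up. 58 mm outside diameter (54 mm at the foot), 72 mm high, wall 4 mm. Origin at the centre of its underside, z up. Grip it across the outside in its upper half (the well hides the lower part). A white cup of the same shape stands nearby and is not wanted.
- dallah: bystander: brushed steel coffee pot (dallah), loose, 182 mm high, belly 100 mm in diameter, spout reaching 92 mm from the axis to +x, handle 84 mm to -x. Origin at the centre of its underside. Also near, none over 110 mm high: lidded glass date dish, two stacked white saucers, white cup, each at least 120 mm centre to centre from the flask and blue cup at the start.

How it is judged (in metres and radians):
On the way, in this order (a step that is already met when the one before it is completed fails the run):
1. the flask stands released in the back well while the blue cup is still away from the holder (x of flask in the frame of holder between 0.037 and 0.073 m and y of flask in the frame of holder between -0.018 and 0.018 m and z of flask in the frame of holder between 0 and 0.011 m and angle between flask's own z axis and vertical below 0.12 rad and contact force between the fingers and flask below 0.05 N and linear speed of flask below 0.02 m/s and horizontal distance between blue_cup and holder above 0.12 m), for 0.2 s.
2. the blue cup stands released in the front well, the flask still in the back well (x of flask in the frame of holder between 0.037 and 0.073 m and y of flask in the frame of holder between -0.018 and 0.018 m and z of flask in the frame of holder between 0 and 0.011 m and angle between each of flask, blue_cup's own z axis and vertical below 0.12 rad and contact force between the fingers and flask below 0.05 N and linear speed of each of flask, blue_cup below 0.02 m/s and x of blue_cup in the frame of holder between -0.073 and -0.037 m and y of blue_cup in the frame of holder between -0.018 and 0.018 m and z of blue_cup in the frame of holder between 0 and 0.011 m and contact force between the fingers and blue_cup below 0.05 N), for 0.2 s.
At the end, for the whole second after the job is handed in: The flask stands in the back well and the blue cup in the front well, each upright within 7 degrees, on the well's floor (underside less than 11 mm above the ledge), its axis within 18 mm of the well's centre along each holder axis, released and at rest (all of step 2); the robot touches nothing.
It fails at once if the flask or the blue cup is tipped by more than 35 degrees (angle between any of flask, blue_cup's own z axis and vertical above 0.61 rad).
It fails at once if the flask is dropped (falls unheld, faster than 0.5 m/s, more than 30 mm above the ledge) (height (world z) of flask above 0.03 m and linear speed of flask above 0.5 m/s and contact force between the fingers and flask below 0.01 N).
It fails at once if the blue cup is dropped (falls unheld, faster than 0.5 m/s, more than 30 mm above the ledge) (height (world z) of blue_cup above 0.03 m and linear speed of blue_cup above 0.5 m/s and contact force between the fingers and blue_cup below 0.01 N).
It fails at once if the gripper or arm touches the loaded flask while the blue cup is at the holder (horizontal distance between blue_cup and holder below 0.09 m and contact force between any of the arm, the fingers and flask above 2 N).
It fails at once if the dallah is moved by more than 30 mm or tipped by more than 20 degrees (distance of dallah from where it was at the start of the episode above 0.03 m or angle between dallah's own z axis and vertical above 0.35 rad).
It also fails if it takes over 64 s, if anything falls off the work surface, if the arm or the gripper's body presses on something with over 40 N, if the wrist force passes 120 N, or if a joint passes its speed limit or range.

## Robot

A 7-joint arm with a two-finger parallel gripper is mounted at the origin on the work surface. World frame = base frame: x ahead of the robot, y to its left, z up, the work surface at z = 0. Lengths are in mm, angles in degrees, forces in N, time in s.
With the tool pointing down it reaches from about 400 to 750 mm from the base axis. Payload 19.5 kg.
Tool frame: the origin (TCP) lies midway between the tips of the shut fingers; the grasp point (between the pads) lies 19 mm behind it; z points along the fingers, y is the line along which they close (so a half turn about z gives the same grasp; the last joint's range is limited). The gripper opens to 85 mm and grips with 20 to 120 N. Pads are 22 mm wide; open, the fingers measure 114 mm over their backs; the gripper's body (76 mm by 85 mm) begins 54 mm behind the grasp point. The pads swing forward as they close: fully open they stand 13 mm farther back than shut.
Start: joints at [-78.765, 40.479, -1.581, 85.061, 1.261, 54.483, -4.326], TCP at [135.439, 558.794, 231.268] pointing down, gripper open.
Joint ranges: [-155.06, 155.06], [-18.47, 123.98], [-90, 86.84], [0, 140.48], [-83.41, 263.41], [0, 116], [-161.91, 161.91]. Speed limits (degrees/s): [108.29, 108.29, 147.25, 147.25, 172.46, 172.46, 172.46].

## Interface

Orientations are given as [roll, pitch, yaw] about the fixed x, y, z axes, in that order (R = Rz(yaw) Ry(pitch) Rx(roll)).
In Python, from rig import r, camrig, monitor gives the robot as it stands (r), with the cameras (camrig) and the readings (monitor).
- The arm moves only by the tool inch_along, called after "Emit:" as name(argument=value, ...), one argument or row to a line, values as JSON. Schema: {"type":"object","properties":{"rows":{"type":"object","properties":{"deltas":{"type":"array","items":{"type":"array","items":{"type":"number"},"minItems":5,"maxItems":5},"minItems":1,"maxItems":8}},"additionalProperties":false,"required":["deltas"]},"only":{"type":"string"},"quiet":{"type":"boolean"},"lines":{"type":"string"}},"required":["rows"],"additionalProperties":false}. rows is an object whose key "deltas" holds a list of rows, 1 to 8 of them, each of 5 numbers: the finger opening in mm, then dx, dy, dz in parts of the range, where 1.0 means 250 mm, then a turn about the tool's z in shares of 60 degrees (1.0 is 60 degrees); each row shifts and turns the commanded pose from where the row before left it, along the tool's axes as they then stand; what a row does not reach is not made up. A row lasts 1/8 s, in which the tool goes at most 62.5 mm and 10.7 degrees, less where a joint would pass 70% of its speed; a pose out of reach is approached as far as the arm can. The fingers move at their own pace and stop on an object; the grip force is fixed at half the most. Time passes only in rows, so rows that do not move let the fingers close. The tool returns the time, the measured TCP pose, the force, the opening and the grip force at its end. only (a regular expression) keeps the lines of the reply that match it, lines (a string "A,B") keeps lines A to B, and quiet returns only ok. Input that does not fit is refused with a message, and nothing moves.
- monitor.get_obs(): the state, without advancing time (a new reading comes with each control period).
- camrig.capture(name): name is "scene" or "top" or "wrist"; returns a dict with "img" (384x512x3 uint8, red, green, blue), "camera_matrix" (3x3 intrinsics, pixels), "rvec" (rotation vector, rad) and "tvec" (3), from world to camera coordinates, as OpenCV has them; the wrist camera has in their place "T_tool_cam" (4x4, takes a point from camera to tool coordinates, whose origin is the TCP and whose axes are the flange's). Camera axes: x right, y down, z forward; pixel columns grow to the right and rows downward; lengths in mm; the calibration is good to about 2 mm. A picture is of the moment at which its call begins: read the wrist's pose just before it. There is no depth.
- r.sign_off(): hands the job in; it is judged then, once.
The state is a dict: "time": time; "joints": joint angles; "qd": joint speeds; "tau": joint torques, N m; "ee_pos": TCP position; "orientation": TCP orientation; "wrist_force": force on the tool from outside, world axes, zero at the start; "moment": the same for the moment, N m; "opening": finger opening in mm; "finger_force": force on a finger pad.
Only numpy, scipy, OpenCV 4.12 (cv2) and the standard library are available. Lean on these libraries where they do the work, as an engineer would, in place of code of your own. Each camera call takes 0.05 s, during which the arm holds its last target. There are 200 camera calls.

## Working session

There is one attempt and no reset: what is moved stays moved. The work goes in short steps, Python scripts to look and compute and a tool call to move; the robot and the scene stay as the last step left them, time stands still between calls to the robot, and variables do not carry over. Pictures are saved under pics/ and viewed, at most 10 in all, crops included, and the job is handed in when it is done.

```bash
ls; mkdir -p pics; cat > h.py <<'E'
from rig import r, camrig, monitor
import numpy as np, cv2
from scipy.spatial.transform import Rotation as R
def cap(n):
    c=camrig.capture(n); return c
def save(c,f): cv2.imwrite('pics/'+f,c['img'][:,:,::-1])
def ray(c,uv):
    K=np.array(c['camera_matrix'],float); M=cv2.Rodrigues(np.array(c['rvec'],float))[0]; t=np.array(c['tvec'],float).ravel()
    d=M.T@np.linalg.inv(K)@np.array([uv[0],uv[1],1.]); return -M.T@t,d
def at(c,uv,z):
    o,d=ray(c,uv); return o+d*(z-o[2])/d[2]
def proj(c,P):
    return cv2.projectPoints(np.array(P,float).reshape(-1,3),np.array(c['rvec'],float),np.array(c['tvec'],float),np.array(c['camera_matrix'],float),None)[0].reshape(-1,2)
E
python3 - <<'E'
from h import *
o=monitor.get_obs(); print(o['time'],o['ee_pos'],o['orientation'],o['opening'])
a=cap('scene');b=cap('top')
save(a,'scene0.png');save(b,'top0.png')
for c in(a,b): print(ray(c,(256,192)))
E
```

```text
pics
rig.py
0.0 [135.3657733  558.58576863 230.84381182] [-1.79939224e+02 -2.10688301e-04  1.66377488e+02] 85.51689034623315
(array([1195.70451401,  581.85007088,  621.39222489]), array([-0.63537432, -0.55068211, -0.54148441]))
(array([ 288.73219357,  -18.37543393, 1159.75365091]), array([ 0.19557738, -0.02170608, -0.980482  ]))
```

View pics/scene0.png

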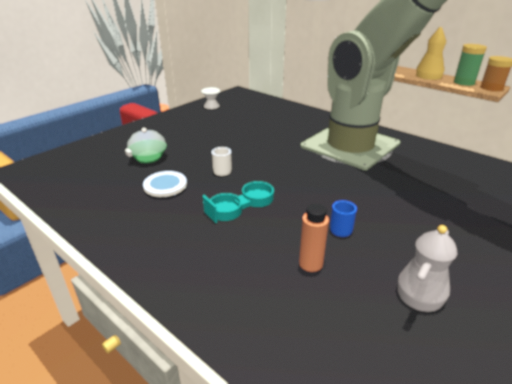

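View pics/top0.png

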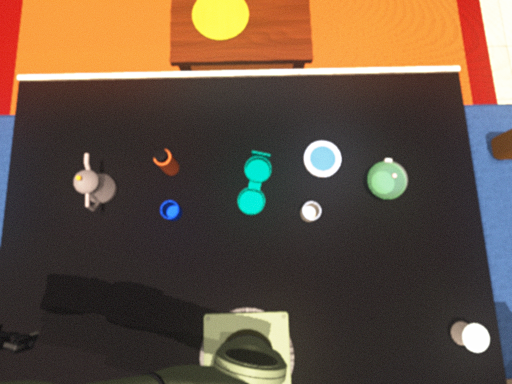

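The scene view shows the flask at (313,240), blue cup at (343,218), and holder wells at (226,206) back and (258,193) front. In the top view the flask is at about (167,162), cup (170,210), wells (257,169) and (251,201), dallah (100,187). I'll fit silhouettes next.

```bash
cat > fit.py <<'E'
from h import *
from scipy.optimize import minimize
th=np.linspace(0,2*np.pi,40)
def cyl(x,y,r0,r1,z0,z1):
    return np.array([[x+q*np.cos(t),y+q*np.sin(t),z] for q,z in((r0,z0),(r1,z1)) for t in th])
def fill(c,solids,S=4):
    m=np.zeros((384*S,512*S),np.uint8)
    for P,v in solids:
        h=cv2.convexHull(((proj(c,P)+.5)*S).astype(np.int32)); cv2.fillConvexPoly(m,h,v)
    return cv2.resize(m,(512,384),interpolation=cv2.INTER_AREA)/255.
def flask(p): return [(cyl(*p,27,27,0,130),255),(cyl(*p,21,21,130,155),0)]
def cup(p): return [(cyl(*p,27,29,0,72),255)]
def holder(p):
    x,y,a=p; c,s=np.cos(a/57.3),np.sin(a/57.3); o=[]
    for d in(55,-55): o.append((cyl(x+d*c,y+d*s,44.5,44.5,0,30),255))
    b=np.array([[u,v,z] for u in(100,106) for v in(-32,32) for z in(0,55)],float)
    o.append((np.c_[x+b[:,0]*c-b[:,1]*s,y+b[:,0]*s+b[:,1]*c,b[:,2]],255)); return o
def mask(c,k):
    h=cv2.cvtColor(c['img'],cv2.COLOR_RGB2HSV).astype(int); H,S,V=h[...,0],h[...,1],h[...,2]
    if k=='flask': m=(H<15)&(S>110)&(V>60)
    if k=='cup': m=(H>105)&(H<128)&(S>170)&(V>70)
    if k=='holder': m=(H>78)&(H<98)&(S>130)&(V>60)
    return m
def fit(k,p0,cams,R=30):
    f=globals()[k]; ms=[]
    for c in cams:
        w=fill(c,[(cyl(p0[0],p0[1],90 if k!='holder' else 160,90 if k!='holder' else 160,0,150),255)])>0
        ms.append((mask(c,k)&w).astype(float))
    def cost(p): return sum((np.abs(cv2.GaussianBlur(m-fill(c,f(p)),(0,0),1))).sum()/m.sum() for c,m in zip(cams,ms))
    b=None
    for st in (25,5):
        s=np.array([p0]+[np.array(p0)+st*np.eye(len(p0))[i] for i in range(len(p0))])
        b=minimize(cost,p0,method='Nelder-Mead',options=dict(initial_simplex=s,xatol=.1,fatol=1e-4)); p0=b.x
    return b.x.round(1),round(b.fun,3),[int(m.sum()) for m in ms]
E
python3 - <<'E'
from fit import *
a=cap('scene');b=cap('top')
P={'flask':at(b,(167,165),60)[:2],'cup':at(b,(170,210),60)[:2],'holder':[*at(b,(254,185),20)[:2],0]}
print(P)
for k in P:
    for cs in([a],[b],[a,b]): print(k,*fit(k,P[k],cs))
print('dallah',at(b,(106,190),0),'saucer',at(b,(322,158),10),'wcup',at(b,(311,212),72))
print('wells',at(b,(257,169),20),at(b,(251,201),20))
E
```

```text
{'flask': array([605.13490865, 244.74942856]), 'cup': array([456.68810929, 232.19290402]), 'holder': [np.float64(540.1364125962291), np.float64(-37.59476196557978), 0]}
flask [611.8 243.5] 0.076 [1291]
flask [613.4 245.4] 0.241 [379]
flask [612.4 244. ] 0.324 [1291, 379]
cup [457.7 231.3] 0.059 [726]
cup [459.3 234.8] 0.205 [311]
cup [459.4 233.4] 0.291 [726, 311]
holder [539.4 -40.2 -12. ] 0.056 [1687]
holder [540.7 -37.9 -13.5] 0.117 [1472]
holder [540.5 -39.6 -12.5] 0.178 [1687, 1472]
dallah [539.77952385 463.14866019   0.        ] saucer [ 631.43177619 -273.94305482   10.        ] wcup [ 437.07736873 -213.92597941   72.        ]
wells [595.20655776 -49.24418644  20.        ] [486.06360596 -26.15631242  20.        ]
```

The rows are not in the units I measure in: shifts go in shares of 250 mm and turns go in shares of 60 degrees. I convert before sending: -34 mm / 250 = -0.136, -12 mm / 250 = -0.048.

```bash
cat > go.py <<'E'
# prints remaining shift in tool axes to a world target
import sys
from h import *
t=np.array([float(v) for v in sys.argv[1:4]]); o=monitor.get_obs()
M=R.from_euler('xyz',o['orientation'],degrees=True)
print(round(o['time'],2),np.round(o['ee_pos'],1),np.round(o['orientation'],1),'open',round(o['opening'],1),'tool shift',M.inv().apply(t-o['ee_pos']).round(1),'J',np.round(o['joints'],0))
E
```

Emit:
inch_along(
  rows={"deltas": [[85, -0.136, -0.048, 0, 0], [85, -0.136, -0.048, 0, 0], [85, -0.136, -0.048, 0, 0], [85, -0.136, -0.048, 0, 0], [85, -0.136, -0.048, 0, 0], [85, -0.136, -0.048, 0, 0], [85, -0.136, -0.048, 0, 0], [85, -0.136, -0.048, 0, 0]]},
)

```text
time: 1.2
ee_pos: [378.1, 400.7, 231.2]
orientation: [-180.0, -0.0, 166.4]
wrist_force: [-0.0, 0.1, -0.5]
opening: 84.7
finger_force: 0.0
```

```bash
python3 go.py 612.5 244 231
```

```text
1.2 [378.1 400.7 231.2] [-180.    -0.   166.4] open 84.7 tool shift [-2.647e+02 -9.700e+01  2.000e-01] J [-48.  38.  -4.  90.   3.  52.  23.]
```

Scaled: -34 mm / 250 = -0.136, -28 mm / 250 = -0.112.

Emit:
inch_along(
  rows={"deltas": [[85, -0.136, -0.048, 0, 0], [85, -0.136, -0.048, 0, 0], [85, -0.136, -0.048, 0, 0], [85, -0.136, -0.048, 0, 0], [85, -0.136, -0.048, 0, 0], [85, -0.136, -0.048, 0, 0], [85, -0.136, -0.048, 0, 0], [85, -0.112, -0.048, 0, 0]]},
)

```text
time: 2.2
ee_pos: [614.0, 244.4, 231.0]
orientation: [-180.0, -0.0, 166.3]
wrist_force: [-0.1, 0.1, 0.5]
opening: 85.1
finger_force: 0.0
```

Emit:
inch_along(
  rows={"deltas": [[85, 0, 0, 0, 0], [85, 0, 0, 0, 0]]},
)

```text
time: 2.45
ee_pos: [612.6, 245.9, 231.1]
orientation: [180.0, -0.0, 166.4]
wrist_force: [-0.1, 0.2, -0.6]
opening: 85.4
finger_force: 0.0
```

```bash
python3 go.py 612.5 244 90
python3 - <<'E'
from h import *
o=monitor.get_obs(); c=camrig.capture('wrist'); save(c,'w1.png')
T=np.array(c['T_tool_cam'],float);M=R.from_euler('xyz',o['orientation'],degrees=True).as_matrix()
W=np.eye(4);W[:3,:3]=M;W[:3,3]=o['ee_pos'];C=np.linalg.inv(W@T)
c['rvec']=cv2.Rodrigues(C[:3,:3])[0];c['tvec']=C[:3,3]
print(proj(c,[[612.5,244,155],[612.5,244,130],[612.5,271,130],[612.5,217,130],[585,244,130]]).round())
E
```

```text
2.45 [612.6 245.9 231.1] [180.   -0.  166.4] open 85.4 tool shift [ -0.5  -1.9 141.1] J [-22.  49.  -6.  64.   5.  67.  48.]
[[251. 199.]
 [251. 190.]
 [281. 183.]
 [222. 196.]
 [243. 160.]]
```

View pics/w1.png

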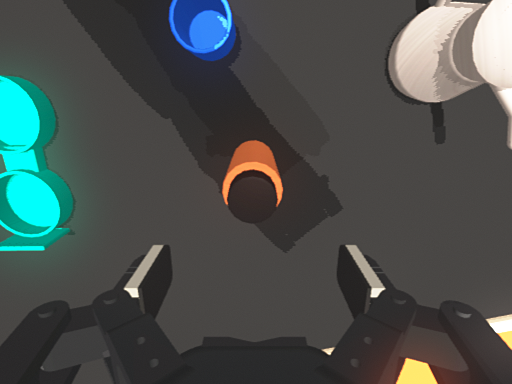

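The cap centre is at about (252,199) and the body edges at columns 222 and 283, which matches the prediction (251,199; 222 and 281). Descending.

Scaled: 30 mm / 250 = 0.12, 24 mm / 250 = 0.096.

Emit:
inch_along(
  rows={"deltas": [[85, 0, -0.008, 0.096, 0], [85, 0, 0, 0.12, 0], [85, 0, 0, 0.12, 0], [85, 0, 0, 0.12, 0], [85, 0, 0, 0.068, 0], [85, 0, 0, 0.04, 0], [85, 0, 0, 0, 0], [85, 0, 0, 0, 0]]},
)

```text
time: 3.5
ee_pos: [613.0, 243.7, 91.2]
orientation: [180.0, 0.1, 166.4]
wrist_force: [0.4, 0.4, -0.0]
opening: 84.8
finger_force: 0.0
```

```bash
python3 go.py 612.5 244 90
```

```text
3.5 [613.  243.7  91.2] [1.800e+02 1.000e-01 1.664e+02] open 84.8 tool shift [0.5 0.2 1.2] J [-22.  58.  -6.  73.   6.  49.  47.]
```

Emit:
inch_along(
  rows={"deltas": [[50, 0, 0, 0, 0], [50, 0, 0, 0, 0], [50, 0, 0, 0, 0], [50, 0, 0, 0, 0], [50, 0, 0, 0, 0], [50, 0, 0, 0, 0]]},
)

```text
time: 4.25
ee_pos: [612.9, 243.7, 91.1]
orientation: [180.0, 0.0, 166.4]
wrist_force: [-0.9, -0.2, 7.5]
opening: 52.7
finger_force: 62.6
```

Scaled: -29 mm / 250 = -0.116, -25 mm / 250 = -0.1.

Emit:
inch_along(
  rows={"deltas": [[50, 0, 0, -0.04, 0], [50, 0, 0, -0.08, 0], [50, 0, 0, -0.1, 0], [50, 0, 0, -0.1, 0], [50, 0, 0, -0.04, 0], [50, -0.02, -0.08, 0, 0], [50, -0.02, -0.116, 0, 0], [50, -0.02, -0.116, 0, 0]]},
)

```text
time: 5.25
ee_pos: [608.3, 162.3, 179.5]
orientation: [-179.9, -0.1, 166.3]
wrist_force: [0.3, -0.2, -3.1]
opening: 52.4
finger_force: 63.8
```

Emit:
inch_along(
  rows={"deltas": [[50, -0.02, -0.116, 0, 0], [50, -0.02, -0.116, 0, 0], [50, -0.02, -0.116, 0, 0], [50, -0.02, -0.116, 0, 0], [50, -0.02, -0.116, 0, 0], [50, -0.02, -0.116, 0, 0], [50, -0.02, -0.1, 0, 0], [50, -0.004, -0.056, 0, 0]]},
)

```text
time: 6.25
ee_pos: [592.9, -53.3, 179.7]
orientation: [-180.0, -0.1, 166.3]
wrist_force: [0.5, 0.1, -4.6]
opening: 52.7
finger_force: 63.8
```

Emit:
inch_along(
  rows={"deltas": [[50, 0, 0, 0, 0], [50, 0, 0, 0, 0], [50, 0, 0, 0, 0]]},
)

```text
time: 6.62
ee_pos: [593.7, -50.3, 180.3]
orientation: [180.0, -0.0, 166.4]
wrist_force: [0.1, 0.4, -3.6]
opening: 52.8
finger_force: 63.8
```

```bash
python3 go.py 594 -51.5 96
python3 - <<'E'
from fit import *
a=cap('scene');b=cap('top');save(a,'s2.png')
print(fit('holder',[540,-39,-12.5],[b]))
z=70 # guess lift
for f in(80,90,100):
    def fl(p): return [(cyl(*p,27,27,f,f+130),255)]
    print(f,proj(a,[[594,-51.5,f],[594,-51.5,f+130]]).round(1).tolist())
E
```

```text
6.62 [593.7 -50.3 180.3] [180.   -0.  166.4] open 52.8 tool shift [-0.6 -1.1 84.3] J [ 6. 46. -9. 84.  8. 51. 71.]
(array([540. , -39. , -12.5]), np.float64(inf), [0])
80 [[224.1, 186.0], [221.8, 141.2]]
90 [[223.9, 182.8], [221.6, 137.5]]
100 [[223.8, 179.5], [221.4, 133.7]]fit.py:29: RuntimeWarning: divide by zero encountered in scalar divide
  def cost(p): return sum((np.abs(cv2.GaussianBlur(m-fill(c,f(p)),(0,0),1))).sum()/m.sum() for c,m in zip(cams,ms))
  np.max(np.abs(fsim[0] - fsim[1:])) <= fatol):
```

View pics/s2.png

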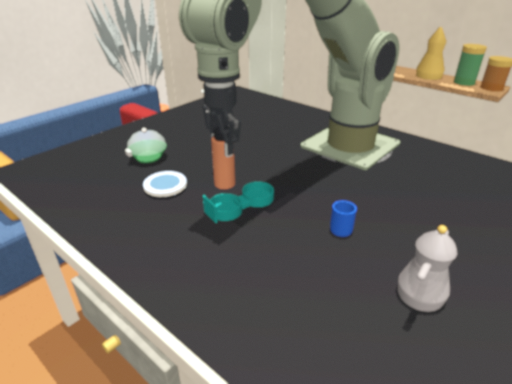

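The flask hangs upright with its base at about (224,183), over the back well as predicted. The cup and dallah are unmoved. Lowering.

Scaled: 20 mm / 250 = 0.08, 16 mm / 250 = 0.064.

Emit:
inch_along(
  rows={"deltas": [[50, -0.002, -0.004, 0.064, 0], [50, 0, 0, 0.08, 0], [50, 0, 0, 0.08, 0], [50, 0, 0, 0.052, 0], [50, 0, 0, 0.028, 0], [50, 0, 0, 0.016, 0], [50, 0, 0, 0, 0], [50, 0, 0, 0, 0]]},
)

```text
time: 7.72
ee_pos: [594.1, -52.4, 100.8]
orientation: [-180.0, 0.0, 166.4]
wrist_force: [-0.0, 0.6, -3.6]
opening: 52.6
finger_force: 63.8
```

Emit:
inch_along(
  rows={"deltas": [[50, 0, 0, 0.008, 0], [50, 0, 0, 0, 0], [50, 0, 0, 0.004, 0], [50, 0, 0, 0, 0]]},
)

```text
time: 8.22
ee_pos: [593.8, -52.4, 97.2]
orientation: [-180.0, -0.0, 166.4]
wrist_force: [0.9, 0.9, -4.7]
opening: 52.7
finger_force: 63.8
```

```bash
python3 go.py 594 -51.5 96
```

```text
8.22 [593.8 -52.4  97.2] [-180.    -0.   166.4] open 52.7 tool shift [0.  0.9 1.2] J [ 6. 52. -8. 88. 10. 40. 70.]
```

Scaled: 1 mm / 250 = 0.004.

Emit:
inch_along(
  rows={"deltas": [[50, 0, 0.004, 0.004, 0], [50, 0, 0, 0, 0], [50, 0, 0, 0.004, 0], [50, 0, 0, 0, 0]]},
)

```text
time: 8.72
ee_pos: [594.4, -51.4, 96.1]
orientation: [180.0, 0.1, 166.4]
wrist_force: [-2.5, 1.1, 8.9]
opening: 52.3
finger_force: 65.0
```

Emit:
inch_along(
  rows={"deltas": [[50, 0, 0, 0.004, 0], [50, 0, 0, 0, 0], [50, 0, 0, 0, 0]]},
)

```text
time: 9.1
ee_pos: [594.7, -51.4, 96.0]
orientation: [180.0, 0.1, 166.4]
wrist_force: [-5.7, 1.1, 25.4]
opening: 52.6
finger_force: 66.5
```

On the floor. Relieve the pressure slightly, open, and rise.

Scaled: -1 mm / 250 = -0.004.

Emit:
inch_along(
  rows={"deltas": [[50, 0, 0, -0.004, 0], [50, 0, 0, 0, 0], [60, 0, 0, 0, 0], [85, 0, 0, 0, 0], [85, 0, 0, 0, 0], [85, 0, 0, 0, 0], [85, 0, 0, 0, 0]]},
)

```text
time: 9.98
ee_pos: [594.1, -51.5, 95.3]
orientation: [-180.0, -0.0, 166.4]
wrist_force: [0.8, 0.3, -0.1]
opening: 85.0
finger_force: 0.0
```

Emit:
inch_along(
  rows={"deltas": [[85, 0, 0, -0.032, 0], [85, 0, 0, -0.08, 0], [85, 0, 0, -0.12, 0], [85, 0, 0, -0.12, 0], [85, 0, 0, -0.12, 0], [85, 0, 0, -0.088, 0], [85, 0, 0, 0, 0], [85, 0, 0, 0, 0]]},
)

```text
time: 10.98
ee_pos: [593.8, -51.4, 235.0]
orientation: [-180.0, -0.0, 166.4]
wrist_force: [-0.1, -0.9, -0.4]
opening: 84.8
finger_force: 0.0
```

```bash
python3 go.py 459 233 216
```

```text
10.97 [593.8 -51.4 235. ] [-180.    -0.   166.4] open 84.8 tool shift [198.  244.7  19. ] J [ 6. 42. -9. 80.  7. 58. 72.]
```

Scaled: 27 mm / 250 = 0.108, 22 mm / 250 = 0.088.

Emit:
inch_along(
  rows={"deltas": [[85, 0.064, 0.08, 0, 0], [85, 0.088, 0.108, 0, 0], [85, 0.088, 0.108, 0, 0], [85, 0.088, 0.108, 0, 0], [85, 0.088, 0.108, 0, 0], [85, 0.088, 0.108, 0, 0], [85, 0.088, 0.108, 0, 0], [85, 0.088, 0.108, 0, 0]]},
)

```text
time: 11.98
ee_pos: [477.3, 192.6, 234.7]
orientation: [-180.0, -0.1, 166.4]
wrist_force: [0.5, 0.0, -0.4]
opening: 84.8
finger_force: 0.0
```

Emit:
inch_along(
  rows={"deltas": [[85, 0.088, 0.108, 0, 0], [85, 0.024, 0.036, 0.12, 0], [85, 0, 0, 0.12, 0], [85, 0, 0, 0.08, 0], [85, 0, 0, 0, 0], [85, 0, 0, 0, 0]]},
)

```text
time: 12.72
ee_pos: [459.5, 233.3, 155.8]
orientation: [180.0, 0.0, 166.4]
wrist_force: [-0.1, 0.7, 0.2]
opening: 85.1
finger_force: 0.0
```

```bash
python3 go.py 459 233 34
python3 - <<'E'
from fit import *
import fit as F
a=cap('scene');b=cap('top');save(a,'s3.png')
o=monitor.get_obs(); c=camrig.capture('wrist'); save(c,'w2.png')
T=np.array(c['T_tool_cam'],float);M=R.from_euler('xyz',o['orientation'],degrees=True).as_matrix()
W=np.eye(4);W[:3,:3]=M;W[:3,3]=o['ee_pos'];C=np.linalg.inv(W@T)
c['rvec']=cv2.Rodrigues(C[:3,:3])[0];c['tvec']=C[:3,3]
print(proj(c,[[459,233,72],[488,233,72],[430,233,72],[459,204,72],[459,262,72]]).round())
F.flask=lambda p:[(cyl(*p,27,27,30,135),255),(cyl(*p,21,21,135,160),0)]
print(F.fit('flask',[594,-51.5],[a]),F.fit('flask',[594,-51.5],[b]))
E
```

```text
12.72 [459.5 233.3 155.8] [180.    0.  166.4] open 85.1 tool shift [  0.4  -0.5 121.8] J [-27.  42.  -6. 103.   7.  36.  39.]
[[252. 195.]
 [260. 226.]
 [244. 161.]
 [219. 203.]
 [287. 187.]]
(array([591.9, -53.8]), np.float64(0.138), [809]) (array([601.1, -50.6]), np.float64(0.251), [234])
```

View pics/w2.png

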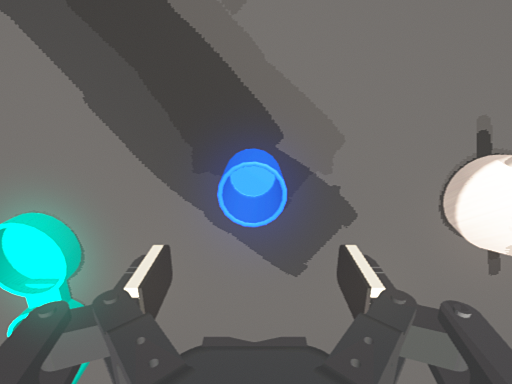

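View pics/s3.png

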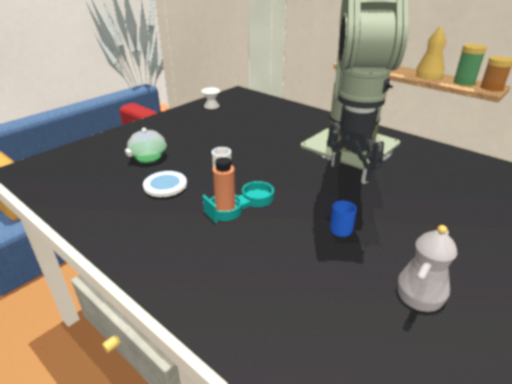

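The cup rim is centred at (252,194) with edges at 218 and 287, as predicted. The flask stands upright in the back well at (224,190). Descending on the cup.

Scaled: 27 mm / 250 = 0.108, 25 mm / 250 = 0.1.

Emit:
inch_along(
  rows={"deltas": [[85, 0, -0.002, 0.08, 0], [85, 0, 0, 0.108, 0], [85, 0, 0, 0.108, 0], [85, 0, 0, 0.1, 0], [85, 0, 0, 0.056, 0], [85, 0, 0, 0.028, 0], [85, 0, 0, 0, 0], [85, 0, 0, 0, 0]]},
)

```text
time: 13.88
ee_pos: [459.6, 233.0, 36.0]
orientation: [180.0, 0.0, 166.4]
wrist_force: [-0.2, -0.0, -0.5]
opening: 85.0
finger_force: 0.0
```

```bash
python3 go.py 459 233 36
```

```text
13.88 [459.6 233.   36. ] [180.    0.  166.4] open 85.0 tool shift [ 0.6 -0.1 -0. ] J [-28.  54.  -4. 107.   9.  19.  37.]
```

Emit:
inch_along(
  rows={"deltas": [[53, 0, 0, 0, 0], [53, 0, 0, 0, 0], [53, 0, 0, 0, 0], [53, 0, 0, 0, 0], [53, 0, 0, 0, 0]]},
)

```text
time: 14.5
ee_pos: [459.5, 232.8, 36.0]
orientation: [180.0, 0.0, 166.4]
wrist_force: [-1.8, -2.5, 12.6]
opening: 56.4
finger_force: 61.1
```

Emit:
inch_along(
  rows={"deltas": [[53, 0, 0, -0.04, 0], [53, 0, 0, -0.08, 0], [53, 0, 0, -0.08, 0], [53, 0, 0, -0.08, 0], [53, 0, 0, -0.04, 0], [53, 0, 0, 0, 0], [53, 0, 0, 0, 0]]},
)

```text
time: 15.38
ee_pos: [459.0, 232.7, 114.7]
orientation: [-180.0, -0.0, 166.4]
wrist_force: [-0.2, -0.5, -1.7]
opening: 55.8
finger_force: 64.2
```

```bash
python3 go.py 486.5 -27.6 41
```

```text
15.38 [459.  232.7 114.7] [-180.    -0.   166.4] open 55.8 tool shift [ -88.1 -246.5   73.8] J [-27.  46.  -5. 105.   8.  30.  38.]
```

Scaled: -28 mm / 250 = -0.112, -18 mm / 250 = -0.072.

Emit:
inch_along(
  rows={"deltas": [[53, -0.028, -0.072, 0, 0], [53, -0.04, -0.112, 0, 0], [53, -0.04, -0.112, 0, 0], [53, -0.04, -0.112, 0, 0], [53, -0.04, -0.112, 0, 0], [53, -0.04, -0.112, 0, 0], [53, -0.04, -0.112, 0, 0], [53, -0.04, -0.112, 0, 0]]},
)

```text
time: 16.38
ee_pos: [483.5, 5.8, 114.7]
orientation: [-180.0, -0.1, 166.4]
wrist_force: [1.0, 0.3, -1.9]
opening: 56.1
finger_force: 64.2
```

Emit:
inch_along(
  rows={"deltas": [[53, -0.028, -0.08, 0, 0], [53, -0.016, -0.048, 0, 0], [53, 0, 0, 0, 0], [53, 0, 0, 0, 0], [53, 0, 0, 0, 0]]},
)

```text
time: 17.0
ee_pos: [486.8, -26.2, 115.3]
orientation: [180.0, -0.0, 166.4]
wrist_force: [-0.6, -0.5, -2.5]
opening: 55.7
finger_force: 64.2
```

```bash
python3 go.py 486.5 -27.6 41
python3 - <<'E'
from h import *
a=cap('scene');save(a,'s4.png');print(proj(a,[[486.5,-27.6,80],[486.5,-27.6,30],[486.5,-27.6,153]]))
E
```

```text
17.0 [486.8 -26.2 115.3] [180.   -0.  166.4] open 55.7 tool shift [-0.  -1.5 74.3] J [  5.  44. -10. 110.  15.  27.  60.]
[[257.46051255 173.66442615]
 [257.38781257 188.82434484]
 [257.57357743 150.08733122]]
```

View pics/s4.png

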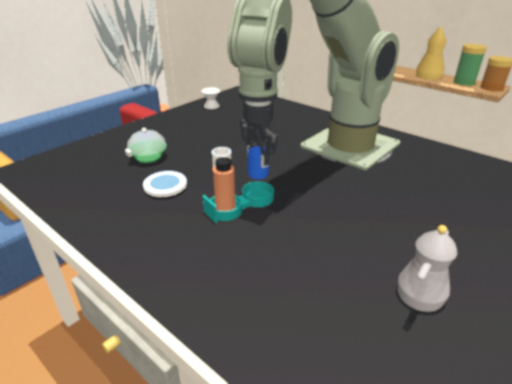

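The cup hangs upright at about (258,165), over the front well rim at (258,190), and the gripper is clear of the flask at (224,187). Lowering.

Scaled: 18 mm / 250 = 0.072, 14 mm / 250 = 0.056.

Emit:
inch_along(
  rows={"deltas": [[53, 0, -0.006, 0.056, 0], [53, 0, 0, 0.072, 0], [53, 0, 0, 0.072, 0], [53, 0, 0, 0.048, 0], [53, 0, 0, 0.024, 0], [53, 0, 0, 0.012, 0], [53, 0, 0, 0, 0], [53, 0, 0, 0, 0]]},
)

```text
time: 18.05
ee_pos: [486.6, -28.5, 44.6]
orientation: [180.0, 0.0, 166.4]
wrist_force: [-0.7, -1.0, -2.0]
opening: 56.3
finger_force: 64.2
```

Emit:
inch_along(
  rows={"deltas": [[53, 0, 0, 0.004, 0], [53, 0, 0, 0, 0], [53, 0, 0, 0.004, 0], [53, 0, 0, 0, 0]]},
)

```text
time: 18.55
ee_pos: [486.4, -28.5, 42.3]
orientation: [-180.0, -0.0, 166.4]
wrist_force: [0.1, 0.1, -2.1]
opening: 56.1
finger_force: 64.2
```

```bash
python3 go.py 486.5 -27.6 41
```

```text
18.55 [486.4 -28.5  42.3] [-180.    -0.   166.4] open 56.1 tool shift [0.1 0.8 1.3] J [  3.  52.  -6. 113.  18.  16.  58.]
```

Scaled: 1 mm / 250 = 0.004, 0.5 mm / 250 = 0.002.

Emit:
inch_along(
  rows={"deltas": [[53, 0, 0.002, 0.004, 0], [53, 0, 0, 0, 0], [53, 0, 0, 0.004, 0], [53, 0, 0, 0, 0], [53, 0, 0, 0, 0]]},
)

```text
time: 19.18
ee_pos: [486.7, -28.0, 40.9]
orientation: [-180.0, 0.0, 166.4]
wrist_force: [-2.7, 0.1, 16.3]
opening: 55.9
finger_force: 65.3
```

On the floor. Release and rise.

Scaled: -0.5 mm / 250 = -0.002.

Emit:
inch_along(
  rows={"deltas": [[53, 0, 0, -0.002, 0], [53, 0, 0, 0, 0], [62, 0, 0, 0, 0], [85, 0, 0, 0, 0], [85, 0, 0, 0, 0], [85, 0, 0, 0, 0], [85, 0, 0, 0, 0]]},
)

```text
time: 20.05
ee_pos: [486.6, -28.0, 40.8]
orientation: [-180.0, -0.0, 166.4]
wrist_force: [-1.3, 0.1, -0.0]
opening: 84.8
finger_force: 0.0
```

Emit:
inch_along(
  rows={"deltas": [[85, 0, 0, -0.032, 0], [85, 0, 0, -0.08, 0], [85, 0, 0, -0.12, 0], [85, 0, 0, -0.12, 0], [85, 0, 0, -0.12, 0], [85, 0, 0, -0.12, 0], [85, 0, 0, 0, 0], [85, 0, 0, 0, 0]]},
)

```text
time: 21.05
ee_pos: [486.4, -28.0, 188.7]
orientation: [-180.0, -0.0, 166.4]
wrist_force: [-0.5, -1.5, -0.4]
opening: 85.3
finger_force: 0.0
```

Emit:
inch_along(
  rows={"deltas": [[85, 0, 0.08, 0, 0], [85, 0, 0.12, 0, 0], [85, 0, 0.12, 0, 0], [85, 0, 0.12, 0, 0], [85, 0, 0.12, 0, 0], [85, 0, 0.08, 0, 0], [85, 0, 0, 0, 0], [85, 0, 0, 0, 0]]},
)

```text
time: 22.05
ee_pos: [524.2, 126.5, 188.6]
orientation: [-179.9, -0.0, 166.3]
wrist_force: [-0.8, -0.3, -0.6]
opening: 84.8
finger_force: 0.0
```

```bash
python3 - <<'E'
from fit import *
import fit as F
a=cap('scene');b=cap('top')
v=np.vstack([cv2.resize(a['img'][120:240,180:320],(560,480),interpolation=1)]);cv2.imwrite('pics/end.png',v[:,:,::-1])
F.cup=lambda p:[(cyl(*p,28,29,30,77),255)]
print(F.fit('cup',[486.5,-27.6],[a]),F.fit('cup',[486.5,-27.6],[b]))
E
```

```text
(array([489.9, -25.6]), np.float64(0.092), [459]) (array([486. , -28.3]), np.float64(0.659), [177])
```

View pics/end.png

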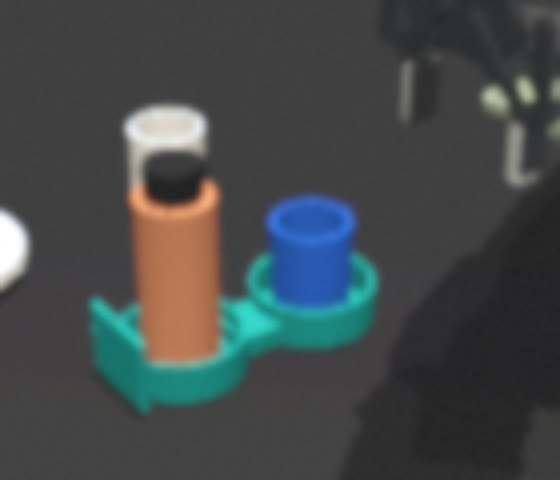

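The flask at crop (175,270) and the cup at (312,250) both stand upright, centred in their wells, and the gripper is clear.

```bash
python3 -c "
from rig import r, camrig, monitor
print(r.sign_off())"
```

```text
the job is handed in; nothing more can be done
None
```

The job is handed in at about 22 s of the 64 s allowed: the flask stands in the back well and the blue cup in the front well, both upright and released in the last picture, with the gripper clear and the dallah not touched; the sign-off gave no verdict.

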